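# Set a blank in the drilling jig

## Task

Get the blue-marked aluminium blank ready for drilling: push it along the jig plate until its long side lies flat against the grey fence and its end is against the green stop, and slide the orange jaw up against its other end so that it is trapped there. Only push: the blank must stay down flat on the plate and not be lifted, and the stop and the other things lying about are to be left where they are.

Things in the scene. Friction and masses are not known exactly. Their poses are not given: they have to be found in the camera images.
- jig: Drilling jig fixed to the bench: dark steel plate 270 (x) x 500 (y) x 18 mm thick, two black slots along y. Origin: centre of its underside, on the bench; plate top at z = 18 mm. Its x points away from the robot to the grey fence, y to the left along the fence to the green stop; the jig stands turned by up to 12 degrees.
- fence_face (a point): Middle of the upper edge of the grey fence's working face, which looks to -x (the robot): at x = +85, y = 0 in the jig's frame, 30 mm above the plate top. The fence is a rigid bar along the jig's y at the far side of the plate, 460 mm long, 28 mm thick. Axes parallel to the jig's.
- blank: Loose aluminium plate 90 (x) x 110 (y) x 25 mm high, 0.67 kg, blue rectangle and two white crosses on top, flat on the jig plate between jaw and stop, up to 17 degrees off square; a few N push it. Origin: centre of underside. Its far (+x) 110 mm side goes to the fence, its left (+y) end to the stop. Home: x = +40 mm in the jig's frame, 55 mm to the -y side of the stop's face.
- stop_face (a point): On the green stop, a bar 86 (jig x) x 30 (jig y) x 30 mm high on the plate, standing out from the fence: middle of the upper edge of its working face, which looks to -y (right); 30 mm above the plate top, at jig x = +40 mm. Axes parallel to the jig's. Clamped tight; its place along the fence varies.
- jaw_face (a point): On the orange jaw, a bar 86 (jig x) x 30 (jig y) x 35 mm high on the plate, right of the blank: middle of the upper edge of the face looking to +y (to the blank), 35 mm above the plate top, at jig x = +40 mm. Its outer face is 30 mm farther to -y. Guided: slides only along the jig's y, about 3 N friction, stays where left; it may push the blank.
- jar: small amber jar with black lid, 52 mm across, 60 mm tall, stands on the jig plate at its near left corner; origin centre of underside. Leave it alone.
- stepblock: small steel stair-shaped step block, 35 x 50 x 45 mm tall, stands on the jig plate at its near right corner; origin centre of underside. Leave it alone.
- can: red drinks-size can, 66 mm across, 122 mm tall, on the bench; origin centre of underside. Leave it alone.
- chuckkey: steel T-shaped chuck key lying on the bench, about 80 x 80 x 14 mm; origin under its cross. Leave it alone.
- slug: brass round bar offcut standing on the bench, 40 mm across, 70 mm tall; origin centre of underside. Leave it alone.
- brush: small hand brush lying on the bench; origin under its middle. Leave it alone.
- wrench: steel spanner lying on the bench; origin under its middle. Leave it alone.
Things that resemble listed ones, but are neither listed nor needed, are in the scene too. Of the things like the blank, leave any that is purple; of the rest the smaller one is meant.

How it is judged:
By the outcome, as a careful person would: the job done as asked, in the order asked, and still so for the second after the job is handed in, with the robot touching nothing.
It also fails if it takes over 54 s, if anything falls off the work surface, if the arm or the gripper's body presses on something with over 40 N, if the wrist force passes 120 N, or if a joint passes its speed limit or range.

## Robot

A 6-joint arm with a two-finger parallel gripper is mounted at the origin on the work surface. World frame = base frame: x ahead of the robot, y to its left, z up, the work surface at z = 0. Lengths are in m, angles in rad, forces in N, time in s.
With the tool pointing down it reaches from about 0.275 to 0.85 m from the base axis. Payload 5.2 kg.
Tool frame: the origin (TCP) lies midway between the tips of the shut fingers; the grasp point (between the pads) lies 19 mm behind it; x points along the fingers, z is the direction in which the jaws open and shut, and the axes are right-handed (so a half turn about x gives the same grasp; the last joint's range is limited). The gripper opens to 85 mm and grips with 20 to 120 N. Pads are 22 mm wide; open, the fingers measure 114 mm over their backs; the gripper's body (76 mm by 85 mm) begins 54 mm behind the grasp point. The pads swing forward as they close: fully open they stand 13 mm farther back than shut.
Start: joints at [0.992, 0.259, 1.535, -0, 1.348, -0.203], TCP at [0.202, 0.512, 0.231] pointing down, gripper open.
Joint ranges: [-3.14, 3.14], [-0.91, 2.08], [0.19, 2.58], [-1.22, 4.36], [0.22, 2.71], [-3.12, 3.12]. Speed limits (rad/s): [2.57, 2.57, 3.14, 3.14, 3.14, 3.14].

## Interface

Orientations are given as [roll, pitch, yaw] about the fixed x, y, z axes, in that order (R = Rz(yaw) Ry(pitch) Rx(roll)).
In Python, from rig import manip gives the robot as it stands.
- The arm moves only by the tool servo_tool, never from a script. Its argument "deltas" is a list that holds one entry, the list of rows, each a list of 7 numbers: the shift along the tool's x, y, z in mm, then the turn, a rotation vector about the tool's x, y, z in degrees, then the opening, from 0 (shut) to 1 (fully open). A call has 1 to 20 rows; each row is the pose to reach, as a shift and turn from the pose measured when the call began, along the tool's axes at that moment; what a row does not reach only later rows make up. A row lasts 1/8 s, in which the tool goes at most 62.5 mm and 10.7 degrees, less where a joint would pass 70% of its speed; a pose out of reach is approached as far as the arm can. A call with a gripper value outside its range is refused whole. The fingers move at their own pace and stop on an object; "squeeze" is the grip in N (left out, the last holds). Time passes only in rows, so rows that repeat a pose let the fingers close. It gives the time, the measured TCP pose, the force and the opening at its end, in the units of the state.
- manip.get_obs(): the state, without advancing time (a new reading comes with each control period).
- manip.capture(name): name is "scene" or "top" or "wrist"; returns a dict with "frame" (400x640x3 uint8, blue, green, red), "range_z" (400x640 float32, m along the optical axis (not along the pixel's ray), 0 where there is no reading), "fovy" (degrees; the focal length in pixels is half the picture's height over the tangent of half this angle, whatever the lens; pixels are square), "cx", "cy" (the principal point, pixels), "dist_coeffs" ([k1, k2, p1, p2, k3] as OpenCV has them; the pictures are not rectified), "R" (3x3) and "t" (3): a world point X has camera coordinates R X + t. Camera axes: x right, y down, z forward; pixel columns grow to the right and rows downward; lengths in m; the calibration is good to about 2 mm. A picture is of the moment at which its call begins.
- manip.job_done(): hands the job in, once; it reports no verdict.
The state is a dict: "t": time; "qpos": joint angles; "qd": joint speeds; "effort": joint torques, N m; "eef_pos": TCP position; "orientation": TCP orientation; "wrist_force": force on the tool from outside, world axes, zero at the start; "moment": the same for the moment, N m; "gripper_width": finger opening in m.
Only numpy, scipy, OpenCV 4.12 (cv2) and the standard library are available. Lean on these libraries where they do the work, as an engineer would, in place of code of your own. Each camera call takes 0.05 s, during which the arm holds its last target.

## Working session

There is one attempt and no reset: what is moved stays moved. The work goes in short steps, Python scripts to look and compute and a tool call to move; the robot and the scene stay as the last step left them, time stands still between calls to the robot, and variables do not carry over. Pictures are saved under pics/ and viewed, and the job is handed in when it is done.

Besides the shell and the picture viewer there is one more tool, called after "Call:" as name([rows], argument=value, ...), one row to a line, values as JSON. servo_tool: Moves the arm, as the interface text tells. Its arguments: {"type":"object","properties":{"deltas":{"type":"array","items":{"type":"array","items":{"type":"array","items":{"type":"number"}}}},"squeeze":{"type":"number"}},"required":["deltas"]}

```bash
mkdir -p pics; ls; cat > h.py <<'E'
import numpy as np, cv2
from rig import manip
def cap(n,save=None):
    c=manip.capture(n)
    if save: cv2.imwrite('pics/'+save,c['frame'])
    f=200/np.tan(np.radians(c['fovy'])/2)
    c['K']=np.array([[f,0,c['cx']],[0,f,c['cy']],[0,0,1.]])
    c['R']=np.array(c['R']);c['t']=np.array(c['t']);c['d']=np.array(c['dist_coeffs'],float)
    return c
def onplane(c,uv,z):
    p=cv2.undistortPoints(np.array(uv,float).reshape(-1,1,2),c['K'],c['d']).reshape(-1,2)
    r=np.c_[p,np.ones(len(p))]@c['R']; o=-c['R'].T@c['t']
    return o+r*((z-o[2])/r[:,2])[:,None]
def proj(c,X):
    return cv2.projectPoints(np.array(X,float).reshape(-1,3),cv2.Rodrigues(c['R'])[0],c['t'],c['K'],c['d'])[0].reshape(-1,2)
def cloud(c):
    h,w=c['range_z'].shape
    uv=np.stack(np.meshgrid(np.arange(w),np.arange(h)),-1).reshape(-1,1,2).astype(float)
    p=cv2.undistortPoints(uv,c['K'],c['d']).reshape(-1,2)
    z=c['range_z'].reshape(-1,1)
    X=(np.c_[p,np.ones(len(p))]*z-c['t'])@c['R']
    X[z[:,0]<=0]=np.nan
    return X.reshape(h,w,3)
E
python3 - <<'E'
from h import *
for n in('top','scene'):
    c=cap(n,n+'0.png'); print(n,-c['R'].T@c['t'],c['R'][2],c['fovy'])
print(manip.get_obs())
E
```

```text
pics
top [2.64889480e-01 8.22261502e-04 1.32213928e+00] [ 0.17416933  0.00676626 -0.98469247] 45.670129476884185
scene [ 1.41922741 -0.26974951  0.96732169] [-0.7214319   0.19909028 -0.66324887] 46.43005128473208
{'t': 0.1, 'qpos': array([ 9.92195686e-01,  2.59282450e-01,  1.53597291e+00, -4.02367139e-06,
        1.34797901e+00, -2.02821551e-01]), 'qd': array([-0.00038817, -0.00128676, -0.0012367 , -0.00040076, -0.0002821 ,
        0.0003446 ]), 'effort': array([ 2.39752051e-03, -4.46970069e+01, -2.91247201e+01, -4.08212818e-04,
        6.23810876e-03, -1.63325541e-05]), 'eef_pos': array([0.20157905, 0.51122776, 0.23055147]), 'orientation': array([ 2.94116052,  1.56915461, -2.14700666]), 'wrist_force': array([-0.32073924, -0.54132115, -0.00087371]), 'moment': array([-0.05213   , -0.06870462,  0.027353  ]), 'gripper_width': 0.08532850502806873}
```

View pics/top0.png

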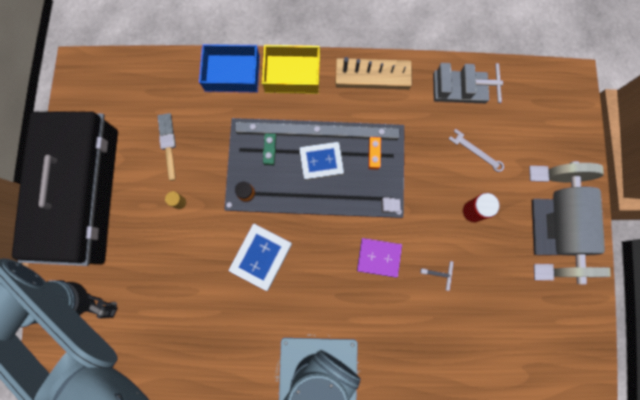

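View pics/scene0.png

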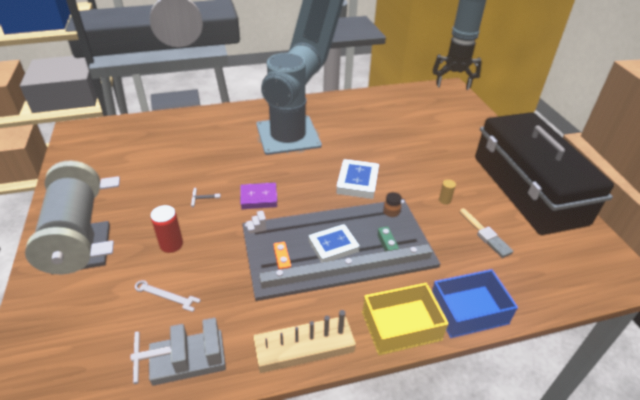

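Things that could be taken for the blank in the top view are: the small blue-marked plate on the jig (322,160), the larger blue-marked plate on the bench (260,257), and the purple plate (380,257). The one on the jig is the smaller non-purple one, so I choose that and check it in a close crop.

```bash
python3 - <<'E'
from h import *
c=cap('top')
im=c['frame'][105:225,215:415]
cv2.imwrite('pics/crop0.png',cv2.resize(im,(800,480),interpolation=cv2.INTER_CUBIC))
P=cloud(c)
for n,uv in dict(blank=(322,160),big=(260,257),purple=(380,257),stop=(269,149),jaw=(375,152),fence=(300,129),plate=(300,205)).items():
    print(n,P[uv[1],uv[0]].round(4))
# plate corners at z=.018
q=onplane(c,[(233,119),(404,126),(402,216),(226,210)],.018);print(q.round(4))
for i in range(4): print(np.linalg.norm(q[i]-q[(i+1)%4]))
f=c['frame'].astype(int)
hsv=cv2.cvtColor(c['frame'],cv2.COLOR_BGR2HSV)
def rect(m,z,roi):
    M=np.zeros(m.shape,np.uint8);x0,y0,x1,y1=roi;M[y0:y1,x0:x1]=m[y0:y1,x0:x1]
    ct=max(cv2.findContours(M,cv2.RETR_EXTERNAL,cv2.CHAIN_APPROX_NONE)[0],key=cv2.contourArea).reshape(-1,2)
    w=onplane(c,ct,z)[:,:2]*1000
    return cv2.minAreaRect(w.astype(np.float32))
white=(((hsv[...,1]<60)&(hsv[...,2]>140))|((hsv[...,0]>95)&(hsv[...,0]<125)&(hsv[...,1]>120)&(hsv[...,2]>80))).astype(np.uint8)
print('blank',rect(white,.043,(292,138,352,184)))
print('big',rect(white,.025,(220,218,300,295)))
g=((hsv[...,0]>60)&(hsv[...,0]<90)&(hsv[...,1]>90)).astype(np.uint8)
print('stop',rect(g,.048,(255,130,285,170)))
o=((hsv[...,0]>5)&(hsv[...,0]<22)&(hsv[...,1]>150)&(hsv[...,2]>120)).astype(np.uint8)
print('jaw',rect(o,.053,(362,132,390,172)))
E
```

```text
blank [0.588  0.0035 0.0388]
big [0.3157 0.1639 0.035 ]
purple [ 0.3249 -0.1617  0.0203]
stop [0.614  0.1517 0.0459]
jaw [ 0.6118 -0.1425  0.0508]
fence [0.6729 0.0672 0.05  ]
plate [0.463  0.0614 0.0188]
[[ 0.7089  0.2637  0.018 ]
 [ 0.7006 -0.2297  0.018 ]
 [ 0.4396 -0.2224  0.018 ]
 [ 0.4434  0.2672  0.018 ]]
0.49353839309374026
0.26109110829402893
0.4896610365435076
0.2655323353660316
blank ((588.0261840820312, 6.490943908691406), (94.43431091308594, 114.4609603881836), 9.916779518127441)
big ((317.05010986328125, 165.84539794921875), (123.51334381103516, 148.16116333007812), 64.43840026855469)
stop ((613.734375, 151.40428161621094), (86.2552261352539, 33.47544860839844), 1.3165780305862427)
jaw ((610.112060546875, -141.0040283203125), (88.71761322021484, 30.657567977905273), 0.3216434419155121)
```

View pics/crop0.png

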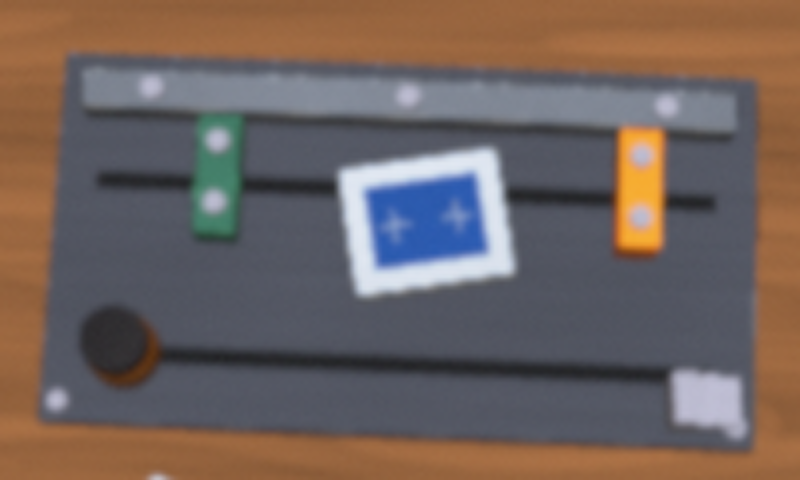

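The crop shows a white-rimmed plate with a blue rectangle and two crosses on the jig. It measures about 94x114 mm, while the bench one is about 124x148 mm, so this is the right blank. Next I work out a move to a wrist-camera view above the jig.

```bash
cat >> h.py <<'E'
from scipy.spatial.transform import Rotation as Ro
def Rt(o=None):
    o=o or manip.get_obs(); return Ro.from_euler('xyz',o['orientation']).as_matrix()
def move(target,zdir=None):
    """target world TCP (m); zdir: xy direction of tool z, tool x down. prints tool delta mm + rotvec deg"""
    o=manip.get_obs(); R=Rt(o)
    d=R.T@(np.array(target)-o['eef_pos'])*1000
    rv=np.zeros(3)
    if zdir is not None:
        z=np.array([zdir[0],zdir[1],0.]);z/=np.linalg.norm(z)
        x=np.array([0,0,-1.]); y=np.cross(z,x)
        rv=np.degrees(Ro.from_matrix(R.T@np.c_[x,y,z]).as_rotvec())
    print('delta',d.round(1),'rot',rv.round(2)); return d,rv
E
python3 - <<'E'
from h import *
print(Rt().round(3))
c=cap('wrist','w0.png');print(-c['R'].T@c['t'],c['R'][2],c['fovy'])
for z in((0,1),(0,-1)): move((.52,.02,.26),z)
E
```

```text
[[-0.001 -0.93   0.367]
 [-0.001  0.367  0.93 ]
 [-1.     0.    -0.001]]
[0.13031351 0.53954724 0.37292203] [ 0.27944751 -0.11266246 -0.95352832] 65.85416464539452
delta [ -28.9 -476.4 -340.3] rot [-2.153e+01 -6.000e-02 -2.000e-02]
delta [ -28.9 -476.4 -340.3] rot [ 1.5847e+02 -3.0000e-02  8.0000e-02]
```

Call:
servo_tool([
  [[-70,-60,-35,-5,0,0,0],[-70,-110,-60,-10,0,0,0],[-70,-160,-90,-15,0,0,0],[-70,-210,-118,-21.5,0,0,0],[-70,-260,-146,-21.5,0,0,0],[-70,-310,-174,-21.5,0,0,0],[-70,-360,-202,-21.5,0,0,0],[-70,-410,-230,-21.5,0,0,0],[-70,-460,-258,-21.5,0,0,0],[-70,-510,-286,-21.5,0,0,0],[-70,-550,-308,-21.5,0,0,0],[-70,-576,-322,-21.5,0,0,0],[-70,-576,-322,-21.5,0,0,0],[-70,-576,-322,-21.5,0,0,0]],
])

```text
t: 1.95
eef_pos: [0.6188, 0.001, 0.3007]
orientation: [1.787, 1.569, -2.926]
wrist_force: [-0.1, -0.1, 0.3]
gripper_width: 0.0
```

```bash
python3 - <<'E'
from h import *
c=cap('wrist','w1.png');print(-c['R'].T@c['t'],c['R'])
import pickle; pickle.dump(c,open('w1.pkl','wb'))
o=manip.get_obs();print(o['t'],o['eef_pos'],o['gripper_width'],Rt(o).round(3))
E
```

```text
[0.54225684 0.00077228 0.44302605] [[ 1.07841879e-03  9.99999148e-01 -7.35475449e-04]
 [ 9.54026543e-01 -8.08403370e-04  2.99721041e-01]
 [ 2.99720191e-01 -1.02488790e-03 -9.54026602e-01]]
2.0 [0.61871271 0.00137524 0.30096647] 0.0003673807523857138 [[-0.001 -1.    -0.   ]
 [-0.    -0.     1.   ]
 [-1.     0.001 -0.   ]]
```

View pics/w1.png

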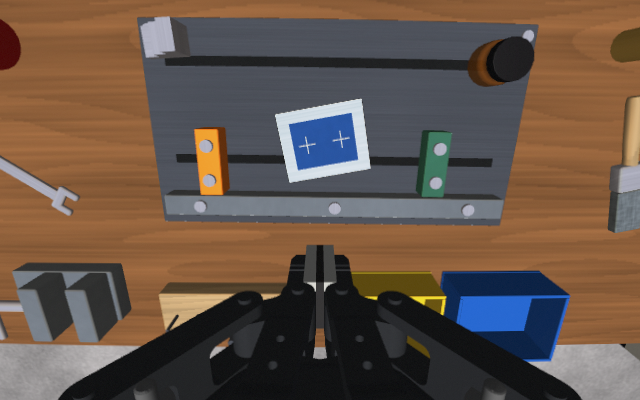

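The wrist view is upside down (image right = +y): jaw at (210,160), blank at (323,140), stop at (434,165), fence face's upper edge along row ~193 to 199, shut fingertips at (320,248).

```bash
cat > meas.py <<'E'
from h import *
def rect(c,m,z,roi=None):
    m=m.astype(np.uint8)
    if roi: M=np.zeros_like(m);x0,y0,x1,y1=roi;M[y0:y1,x0:x1]=m[y0:y1,x0:x1];m=M
    ct=max(cv2.findContours(m,cv2.RETR_EXTERNAL,cv2.CHAIN_APPROX_NONE)[0],key=cv2.contourArea).reshape(-1,2)
    return cv2.boxPoints(cv2.minAreaRect((onplane(c,ct,z)[:,:2]*1000).astype(np.float32))), cv2.minAreaRect((onplane(c,ct,z)[:,:2]*1000).astype(np.float32)), cv2.boundingRect(ct)
def meas(c):
    hsv=cv2.cvtColor(c['frame'],cv2.COLOR_BGR2HSV); P=cloud(c); h,s,v=[hsv[...,i] for i in range(3)]
    z=P[...,2]; 
    blue=(h>95)&(h<125)&(s>120)&(v>60)&(z>.03)&(z<.055)&(P[...,0]>.5)
    g=(h>60)&(h<90)&(s>90)&(z>.043)&(z<.053)
    o=(h>5)&(h<22)&(s>150)&(v>150)&(z>.047)&(z<.058)
    white=(((s<60)&(v>150))|blue)&(z>.035)&(z<.048)&(P[...,0]>.5)
    for n,m,zz in(('blue',blue,.043),('blank',white,.043),('stop',g,.048),('jaw',o,.053)):
        try:
            b,r,bb=rect(c,m,zz); print(n,np.round(r[0],1),np.round(r[1],1),round(r[2],2),bb,'\n',b.round(1).tolist())
        except Exception as e: print(n,e)
E
python3 - <<'E'
from meas import *; import pickle
c=pickle.load(open('w1.pkl','rb')); meas(c)
P=cloud(c)
# fence top edge: height step between plate and fence
z=P[...,2]
pts=[]
for u in list(range(235,300,3))+list(range(345,412,3))+list(range(456,495,3)):
    col=z[175:215,u]; k=np.argmax(col>.04)
    pts.append((u,175+k-.5))
w=onplane(c,pts,.048)*1000
p=np.polyfit(w[:,1],w[:,0],1);print('fence x=',p,'yaw',-np.degrees(np.arctan(p[0])),'res',np.std(w[:,0]-np.polyval(p,w[:,1])))
q=onplane(c,[(138,17),(538,26),(500,224),(163,219)],.018)*1000;print(q.round(1))
im=c['frame'][10:230,130:550];cv2.imwrite('pics/w1c.png',cv2.resize(im,(798,418),interpolation=cv2.INTER_CUBIC))
E
```

```text
blue [588.    5.7] [58.9 79.5] 9.99 (289, 113, 69, 57) 
 [[552.0999755859375, 39.70000076293945], [565.9000244140625, -38.5], [623.9000244140625, -28.299999237060547], [610.0999755859375, 50.0]]
blank [588.1   5.7] [ 89.4 109.2] 10.03 (275, 99, 96, 84) 
 [[534.5999755859375, 51.70000076293945], [553.5999755859375, -55.79999923706055], [641.7000122070312, -40.20000076293945], [622.7000122070312, 67.30000305175781]]
stop [617.2 150.6] [30.3 84.3] 89.31 (421, 132, 31, 65) 
 [[574.9000244140625, 136.0], [659.2000122070312, 135.0], [659.5, 165.3000030517578], [575.2999877929688, 166.3000030517578]]
jaw [ 612.9 -141.3] [29.7 84.3] 88.81 (195, 129, 28, 66) 
 [[570.4000244140625, -155.3000030517578], [654.7000122070312, -157.0], [655.2999877929688, -127.4000015258789], [571.0, -125.5999984741211]]
fence x= [2.92977093e-02 6.55779519e+02] yaw -1.6781550516505606 res 6.975817016842741
[[ 437.7 -223.1   18. ]
 [ 447.6  272.4   18. ]
 [ 711.6  268.9   18. ]
 [ 703.2 -231.1   18. ]]
```

View pics/w1c.png

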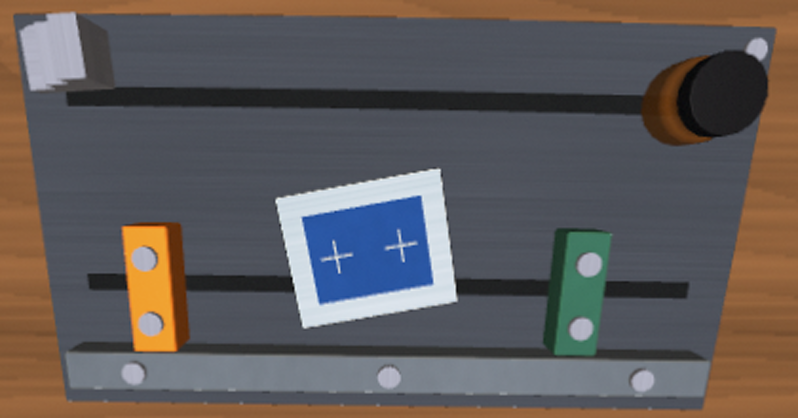

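Measurements agree with the given sizes: blank 89x109 mm at (588, 6) with yaw +10°, jig yaw about −1°, centre (575, 22), stop face at jig y≈115. Next I go behind the near side of the blank with the fingers part open along jig y.

Call:
servo_tool([
  [[30,60,5,1,0,0,0.6],[80,110,9,1,0,0,0.6],[130,119,9,1,0,0,0.6],[180,119,9,1,0,0,0.6],[220,119,9,1,0,0,0.6],[255,119,9,1,0,0,0.6],[274,119,9,1,0,0,0.6],[274,119,9,1,0,0,0.6]],
])

```text
t: 3.0
eef_pos: [0.4978, 0.0114, 0.0264]
orientation: [1.546, 1.567, 3.1]
wrist_force: [0.3, -0.1, 0.6]
gripper_width: 0.0512
```

```bash
python3 - <<'E'
from h import *
c=cap('wrist','w2.png')
o=manip.get_obs();print(o['t'],o['eef_pos'],o['wrist_force'],o['gripper_width'],Rt(o).round(3))
E
```

```text
3.05 [0.49889753 0.0110746  0.02738664] [ 0.10308405 -0.23234459  0.1097868 ] 0.05127699641556562 [[-0.002 -1.     0.016]
 [-0.     0.016  1.   ]
 [-1.     0.002 -0.   ]]
```

View pics/w2.png

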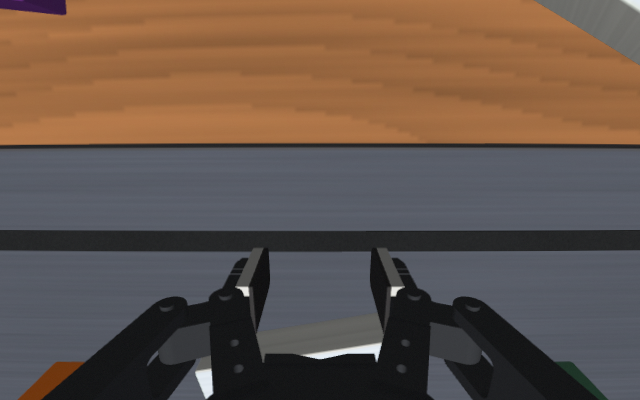

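The open fingers stand clear over the plate with the blank's near edge ahead of them (rows 320-345). I push to +x, stopping short of the fence to check.

Call:
servo_tool([
  [[0,-8,0,0,0,0,0.6],[0,-14,0,0,0,0,0.6],[0,-18,0,0,0,0,0.6],[0,-21,0,0,0,0,0.6],[0,-24,0,0,0,0,0.6],[0,-27,0,0,0,0,0.6],[0,-30,0,0,0,0,0.6],[0,-33,0,0,0,0,0.6],[0,-36,0,0,0,0,0.6],[0,-39,0,0,0,0,0.6],[0,-42,0,0,0,0,0.6],[0,-45,0,0,0,0,0.6],[0,-48,0,0,0,0,0.6],[0,-50,0,0,0,0,0.6],[0,-52,0,0,0,0,0.6],[0,-54,0,0,0,0,0.6]],
])

```text
t: 5.05
eef_pos: [0.5507, 0.0111, 0.0267]
orientation: [1.423, 1.564, 2.978]
wrist_force: [-4.9, 1.7, 3.2]
gripper_width: 0.0515
```

```bash
python3 - <<'E'
from meas import *
c=cap('top','t2.png')
o=manip.get_obs();print(o['t'],o['eef_pos'],o['wrist_force'],o['gripper_width'])
cv2.imwrite('pics/t2c.png',cv2.resize(c['frame'][105:225,215:415],(800,480),interpolation=cv2.INTER_CUBIC))
cv2.imwrite('pics/s2.png',cv2.resize(cap('scene')['frame'][180:300,230:450],(800,436),interpolation=cv2.INTER_CUBIC))
E
```

```text
5.1 [0.55103414 0.011003   0.0266995 ] [-4.52496707  2.09504089  0.69449932] 0.05091030460906268
```

View pics/t2c.png

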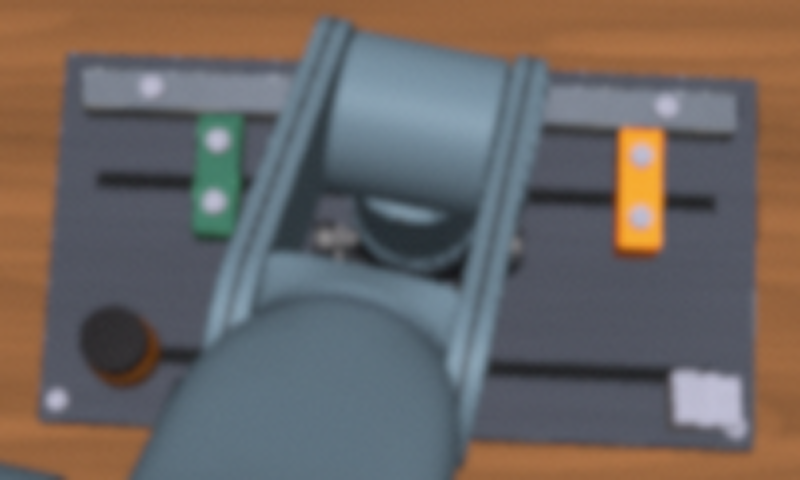

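View pics/s2.png

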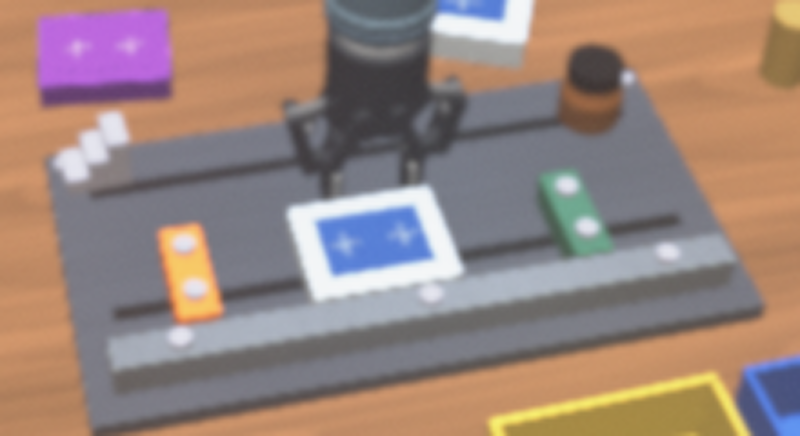

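The blank is now square to the fence with a gap of a few mm. I continue gently to contact.

Call:
servo_tool([
  [[0,-2,0,0,0,0,0.6],[0,-4,0,0,0,0,0.6],[0,-5,0,0,0,0,0.6],[0,-6,0,0,0,0,0.6],[0,-7,0,0,0,0,0.6],[0,-8,0,0,0,0,0.6]],
])

```text
t: 5.9
eef_pos: [0.5568, 0.0111, 0.0263]
orientation: [1.461, 1.56, 3.016]
wrist_force: [-7.3, 0.4, 5.1]
gripper_width: 0.051
```

Call:
servo_tool([
  [[0,-2,0,0,0,0,0.6],[0,-3,0,0,0,0,0.6],[0,-4,0,0,0,0,0.6],[0,-4,0,0,0,0,0.6]],
])

```text
t: 6.4
eef_pos: [0.5586, 0.0112, 0.0259]
orientation: [1.475, 1.556, 3.03]
wrist_force: [-7.1, 0.7, 4.8]
gripper_width: 0.0512
```

```bash
python3 - <<'E'
from meas import *
o=manip.get_obs();print(o['t'],o['eef_pos'],o['wrist_force'])
cv2.imwrite('pics/s3.png',cv2.resize(cap('scene')['frame'][180:300,230:450],(800,436),interpolation=cv2.INTER_CUBIC))
E
```

```text
6.4 [0.55860969 0.01116449 0.02592417] [-7.07271096  0.66933019  4.75080744]
```

View pics/s3.png

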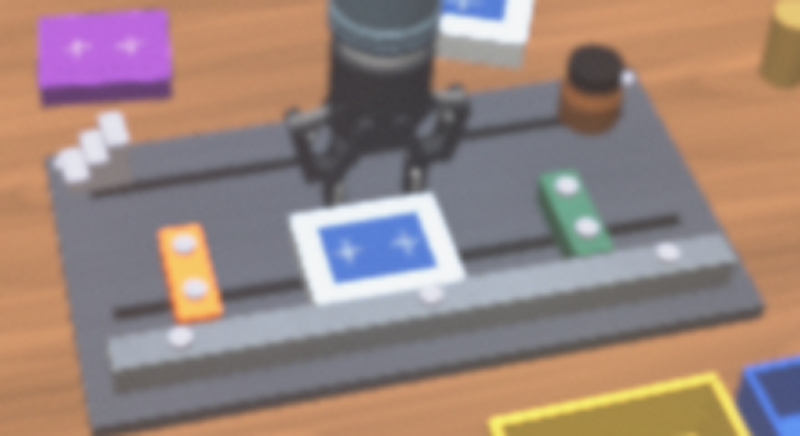

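Call:
servo_tool([
  [[0,-2,0,0,0,0,0.6],[0,-4,0,0,0,0,0.6],[0,-5,0,0,0,0,0.6],[0,-6,0,0,0,0,0.6]],
])

```text
t: 6.95
eef_pos: [0.5593, 0.0113, 0.0253]
orientation: [1.507, 1.545, 3.062]
wrist_force: [-17.6, -1.9, 14.1]
gripper_width: 0.0511
```

The force rose to 18 N with no further travel, so the blank is on the fence. I back off and go up to look.

Call:
servo_tool([
  [[0,8,0,0,0,0,0.6],[0,30,0,0,0,0,0.6],[-50,35,0,0,0,0,0.6],[-110,35,0,0,0,0,0.6],[-170,20,0,0,0,0,0.3],[-230,-20,0,0,0,0,0],[-270,-60,0,0,0,0,0],[-270,-60,0,0,0,0,0]],
])

```text
t: 7.95
eef_pos: [0.6305, 0.0092, 0.2977]
orientation: [1.547, 1.555, 3.102]
wrist_force: [-0.8, 0.1, -1.1]
gripper_width: 0.0002
```

```bash
python3 - <<'E'
from meas import *
c=cap('wrist','w3.png');meas(c)
o=manip.get_obs();print(o['t'],o['eef_pos'],o['wrist_force'])
move((.618,-.088,.15),(.0183,1)); move((.618,-.088,.028),(.0183,1))
E
```

```text
blue [615.1  -2.6] [79.6 58.2] 89.06 (279, 134, 63, 46) 
 [[585.2999877929688, -41.900001525878906], [643.5, -42.79999923706055], [644.7999877929688, 36.70000076293945], [586.5999755859375, 37.70000076293945]]
blank [615.2  -2.6] [109.1  87.9] 89.07 (267, 122, 87, 69) 
 [[570.2999877929688, -56.400001525878906], [658.2000122070312, -57.79999923706055], [660.0, 51.29999923706055], [572.0999755859375, 52.70000076293945]]
stop [617.9 150.7] [30.3 84.7] 89.32 (416, 124, 30, 67) 
 [[575.4000244140625, 136.0], [660.0999755859375, 135.0], [660.5, 165.3000030517578], [575.7999877929688, 166.39999389648438]]
jaw [ 613.2 -141. ] [29.6 85. ] 88.66 (186, 124, 30, 68) 
 [[570.2999877929688, -154.8000030517578], [655.2999877929688, -156.8000030517578], [656.0, -127.19999694824219], [571.0, -125.19999694824219]]
8.0 [0.62830895 0.00946397 0.29515334] [-0.51068601  0.38133679 -0.89047123]
delta [145.2   5.7 -97.8] rot [ 0.16  0.06 -1.22]
delta [267.2   3.1 -97.9] rot [ 0.16  0.06 -1.22]
```

View pics/w3.png

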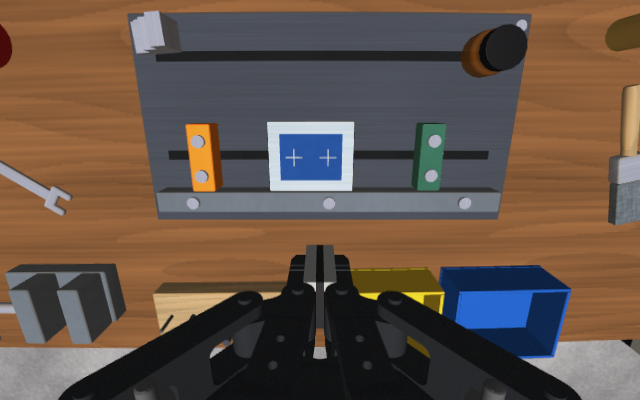

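The wrist view confirms the blank is flush along the fence (rows 122-190, yaw 89.07° against jig ~89°). Next I push its right end with the tool turned 90°, working in the ~70 mm gap between jaw and blank.

```bash
python3 - <<'E'
from meas import *
o=manip.get_obs();print(o['qpos'].round(2))
for z in((1,-.0183),(-1,.0183)): move((.608,-.092,.15),z); move((.608,-.092,.028),z)
E
```

```text
[-0.16  0.39  1.2  -0.    1.57 -1.72]
delta [ 145.4   15.6 -101.9] rot [90.16 -0.91 -1.01]
delta [ 267.4   13.  -102.1] rot [90.16 -0.91 -1.01]
delta [ 145.4   15.6 -101.9] rot [-89.84   1.    -0.91]
delta [ 267.4   13.  -102.1] rot [-89.84   1.    -0.91]
```

Call:
servo_tool([
  [[20,4,-20,10,0,0,0.4],[40,8,-50,20,0,0,0.4],[60,12,-80,30,-0.3,-0.3,0.4],[90,15,-102,40,-0.4,-0.4,0.4],[110,15,-102,50,-0.5,-0.5,0.4],[130,15,-102,60,-0.6,-0.6,0.4],[145,15,-102,70,-0.7,-0.7,0.4],[145,15,-102,80,-0.8,-0.8,0.4],[145,15,-102,90,-0.9,-1,0.4],[145,15,-102,90,-0.9,-1,0.4]],
])

```text
t: 9.25
eef_pos: [0.6068, -0.0914, 0.1488]
orientation: [2.84, 1.567, 2.826]
wrist_force: [0.4, 0.5, 0.1]
gripper_width: 0.0344
```

```bash
python3 - <<'E'
from meas import *
c=cap('wrist','w4.png')
o=manip.get_obs();print(o['t'],o['eef_pos'],o['wrist_force'],o['gripper_width']);print(Rt(o).round(3))
move((.608,-.092,.028),(1,-.0183))
E
```

```text
9.3 [ 0.60713026 -0.09160879  0.14915704] [ 0.53155111 -0.33203439  0.17475107] 0.034209333505338044
[[-0.003  0.012  1.   ]
 [ 0.001  1.    -0.012]
 [-1.     0.001 -0.003]]
delta [121.2  -0.5   1.2] rot [ 0.36 -0.15 -0.05]
```

View pics/w4.png

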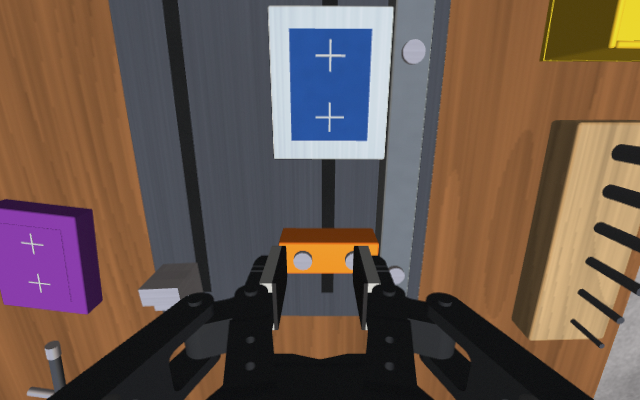

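The view shows the blank's end at row ~158, the orange jaw behind the tips because of perspective, and the fence to the right at column 385+. The fingers have clearance in x, so I descend.

Call:
servo_tool([
  [[40,0,1,0.4,0,0,0.4],[80,0,1,0.4,0,0,0.4],[105,0,1,0.4,0,0,0.4],[120,0,1,0.4,0,0,0.4],[120,0,1,0.4,0,0,0.4]],
])

```text
t: 9.93
eef_pos: [0.6069, -0.0912, 0.0281]
orientation: [2.838, 1.566, 2.821]
wrist_force: [0.3, 2.0, 0.2]
gripper_width: 0.0341
```

```bash
python3 - <<'E'
from meas import *
o=manip.get_obs();print(o['t'],o['eef_pos'],o['wrist_force'],Rt(o).round(3))
cv2.imwrite('pics/s4.png',cv2.resize(cap('scene')['frame'][180:300,230:450],(800,436),interpolation=cv2.INTER_CUBIC))
E
```

```text
9.925 [ 0.60687115 -0.0912414   0.02811457] [0.28415364 2.01499492 0.21213465] [[-0.005  0.018  1.   ]
 [ 0.002  1.    -0.018]
 [-1.     0.002 -0.005]]
```

View pics/s4.png

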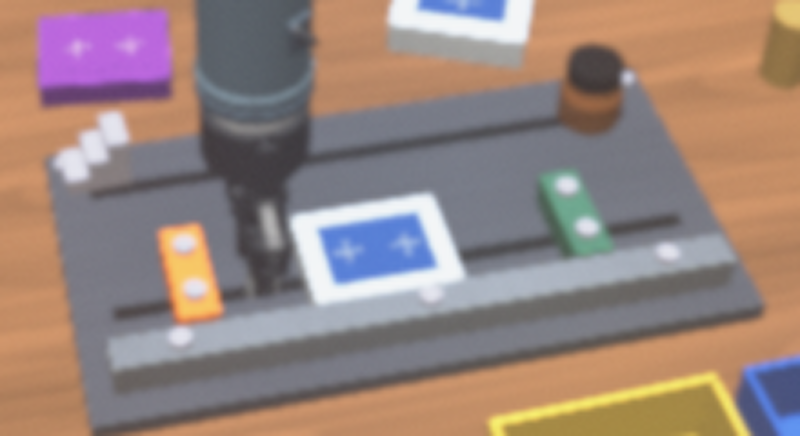

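Call:
servo_tool([
  [[0,8,0,0,0,0,0.4],[0,14,0,0,0,0,0.4],[0,19,0,0,0,0,0.4],[0,23,0,0,0,0,0.4],[0,28,0,0,0,0,0.4],[0,33,0,0,0,0,0.4],[0,38,0,0,0,0,0.4],[0,43,0,0,0,0,0.4],[0,48,0,0,0,0,0.4],[0,53,0,0,0,0,0.4],[0,58,0,0,0,0,0.4],[0,63,0,0,0,0,0.4],[0,68,0,0,0,0,0.4],[0,73,0,0,0,0,0.4],[0,78,0,0,0,0,0.4],[0,83,0,0,0,0,0.4],[0,87,0,0,0,0,0.4],[0,91,0,0,0,0,0.4],[0,94,0,0,0,0,0.4],[0,97,0,0,0,0,0.4]],
])

```text
t: 12.48
eef_pos: [0.6095, 0.0042, 0.0296]
orientation: [-2.714, 1.568, -2.731]
wrist_force: [-1.2, -5.9, 2.6]
gripper_width: 0.0344
```

```bash
python3 - <<'E'
from meas import *
o=manip.get_obs();print(o['t'],o['eef_pos'],o['wrist_force'],Rt(o).round(3))
cv2.imwrite('pics/s5.png',cv2.resize(cap('scene')['frame'][180:300,230:450],(800,436),interpolation=cv2.INTER_CUBIC))
E
```

```text
12.475 [0.60952404 0.00415038 0.02960376] [-1.21459578 -5.8933408   2.56661187] [[-0.003  0.018  1.   ]
 [-0.001  1.    -0.018]
 [-1.    -0.001 -0.003]]
```

View pics/s5.png

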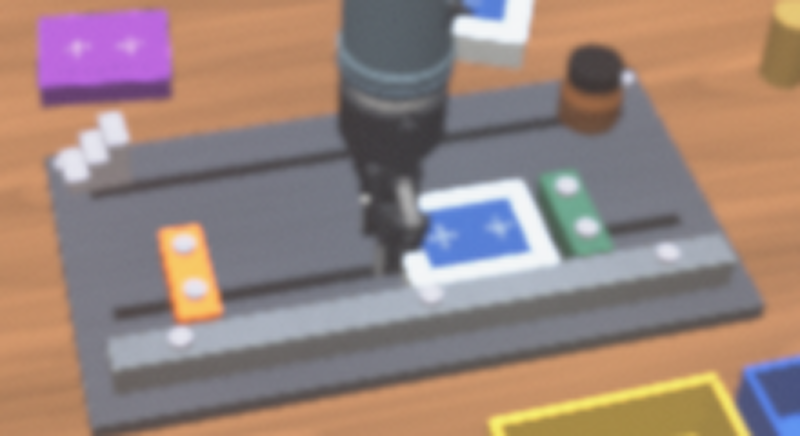

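The blank slides along the fence and is about 10 mm from the stop. I finish the approach gently.

Call:
servo_tool([
  [[0,3,0,0,0,0,0.4],[0,5,0,0,0,0,0.4],[0,7,0,0,0,0,0.4],[0,9,0,0,0,0,0.4],[0,10,0,0,0,0,0.4],[0,11,0,0,0,0,0.4]],
])

```text
t: 13.28
eef_pos: [0.6097, 0.015, 0.0296]
orientation: [-2.577, 1.567, -2.594]
wrist_force: [-0.6, -5.8, 0.8]
gripper_width: 0.0339
```

Call:
servo_tool([
  [[0,1.5,0,0,0,0,0.4],[0,3,0,0,0,0,0.4],[0,4,0,0,0,0,0.4]],
])

```text
t: 13.65
eef_pos: [0.6098, 0.0169, 0.0297]
orientation: [-2.08, 1.565, -2.097]
wrist_force: [-2.1, -12.7, -0.0]
gripper_width: 0.0345
```

The force rose to 13 N and travel stalled at the predicted stop contact. I back off and look from above.

Call:
servo_tool([
  [[0,-8,0,0,0,0,0.4],[0,-20,0,0,0,0,0.4],[-50,-20,0,0,0,0,0.4],[-110,-20,0,0,0,0,0.4],[-170,-35,0,0,0,0,0.2],[-230,-60,0,0,0,0,0],[-230,-60,0,0,0,0,0],[-230,-60,0,0,0,0,0]],
])

```text
t: 14.65
eef_pos: [0.6093, -0.042, 0.2598]
orientation: [-2.116, 1.565, -2.133]
wrist_force: [0.5, 0.8, -0.6]
gripper_width: -0.0005
```

```bash
python3 - <<'E'
from meas import *
c=cap('wrist','w5.png');meas(c)
o=manip.get_obs();print(o['t'],o['eef_pos'],o['wrist_force'])
cv2.imwrite('pics/s6.png',cv2.resize(cap('scene')['frame'][180:300,230:450],(800,436),interpolation=cv2.INTER_CUBIC))
E
```

```text
blue [616.8  81.9] [78.5 59.4] 89.02 (297, 15, 57, 81) 
 [[586.4000244140625, 43.20000076293945], [645.7999877929688, 42.20000076293945], [647.2000122070312, 120.5999984741211], [587.7999877929688, 121.5999984741211]]
blank [616.7  81.3] [107.   89.7] 88.98 (281, 0, 89, 110) 
 [[570.9000244140625, 28.600000381469727], [660.5999755859375, 27.0], [662.5, 134.0], [572.7999877929688, 135.60000610351562]]
stop max() iterable argument is empty
jaw [ 613.4 -140.6] [29.1 84.6] 89.04 (291, 239, 68, 22) 
 [[570.9000244140625, -154.39999389648438], [655.5, -155.8000030517578], [656.0, -126.69999694824219], [571.4000244140625, -125.30000305175781]]
14.7 [ 0.60876762 -0.0416493   0.2585826 ] [-0.81082218  0.33937522  0.18417498]
```

View pics/w5.png

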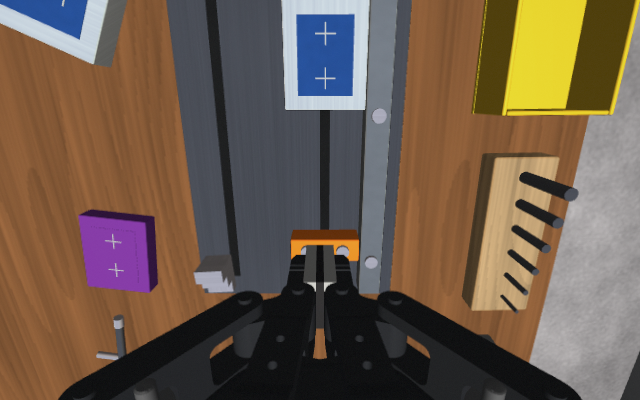

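View pics/s6.png

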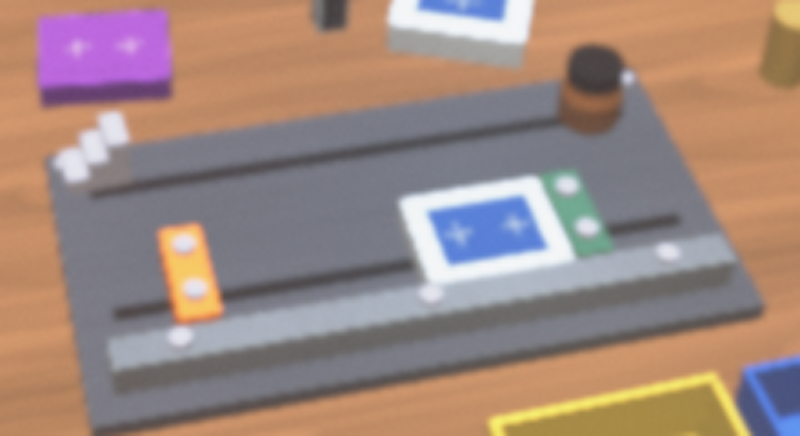

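The blank is flat on the fence and against the stop, with its centre at (616.8, 81) against the predicted (616, 81). Before the jaw, I re-seat it on the fence with a light press from the near side.

```bash
python3 - <<'E'
from meas import *
move((.535,.081,.13),(.0183,1))
move((.535,.081,.028),(.0183,1))
E
```

```text
delta [128.  121.7 -74.8] rot [-89.9   -0.46  -0.11]
delta [230.  122.1 -74.1] rot [-89.9   -0.46  -0.11]
```

Call:
servo_tool([
  [[0,10,-30,-10,0,0,0.6],[0,40,-60,-20,0,0,0.6],[10,80,-74,-30,0,0,0.6],[30,115,-74,-40,0,0,0.6],[60,122,-74,-50,0,0,0.6],[90,122,-74,-60,0,0,0.6],[115,122,-74,-70,0,0,0.6],[128,122,-74,-80,-0.4,0,0.6],[128,122,-74,-90,-0.5,0,0.6],[150,122,-74,-90,-0.5,0,0.6],[180,122,-74,-90,-0.5,0,0.6],[210,122,-74,-90,-0.5,0,0.6],[228,122,-74,-90,-0.5,0,0.6],[228,122,-74,-90,-0.5,0,0.6]],
])

```text
t: 16.5
eef_pos: [0.5324, 0.0815, 0.0272]
orientation: [1.301, 1.563, 2.856]
wrist_force: [-0.9, -0.2, 0.4]
gripper_width: 0.0512
```

```bash
python3 - <<'E'
from meas import *
o=manip.get_obs();print(o['t'],o['eef_pos'],o['wrist_force'],Rt(o).round(3))
move((.561,.081,.028),(.0183,1))
E
```

```text
16.5 [0.53235706 0.08145987 0.02719175] [-0.89311845 -0.20249148  0.42589506] [[-0.007 -1.     0.016]
 [ 0.002  0.016  1.   ]
 [-1.     0.007  0.002]]
delta [ -1.  -28.6   0. ] rot [ 0.13  0.12 -0.42]
```

Call:
servo_tool([
  [[-1,-10,0,0,0,-0.4,0.6],[-1,-20,0,0,0,-0.4,0.6],[-1,-24,0,0,0,-0.4,0.6],[-1,-26,0,0,0,-0.4,0.6],[-1,-28,0,0,0,-0.4,0.6],[-1,-30,0,0,0,-0.4,0.6],[-1,-32,0,0,0,-0.4,0.6]],
])

```text
t: 17.38
eef_pos: [0.5606, 0.0812, 0.0274]
orientation: [1.326, 1.562, 2.881]
wrist_force: [-12.1, -0.9, 8.2]
gripper_width: 0.0509
```

Seated with 12 N. I lift off and go to the outer side of the jaw.

Call:
servo_tool([
  [[0,6,0,0,0,0,0.6],[0,25,0,0,0,0,0.6],[-50,30,0,0,0,0,0.6],[-100,30,0,0,0,0,0.4],[-130,10,-40,10,0,0,0.4],[-130,-20,-90,20,0,0,0.4],[-130,-48,-140,30,0,0,0.4],[-130,-48,-190,40,0,0,0.4],[-130,-48,-240,50,0,0,0.4],[-130,-48,-272,60,0,0,0.4],[-130,-48,-272,70,0,0,0.4],[-130,-48,-272,80,0,0,0.4],[-130,-48,-272,90,0,0,0.4],[-130,-48,-272,90,0,0,0.4]],
])

```text
t: 19.12
eef_pos: [0.6054, -0.1919, 0.1565]
orientation: [2.898, 1.563, 2.884]
wrist_force: [-0.6, 0.7, -0.1]
gripper_width: 0.0342
```

```bash
python3 - <<'E'
from meas import *
c=cap('wrist','w6.png');meas(c)
o=manip.get_obs();print(o['t'],o['eef_pos'],o['wrist_force'],Rt(o).round(3))
move((.608,-.192,.032),(1,-.0183))
E
```

```text
blue max() iterable argument is empty
blank [ 673.7 -170. ] [0. 0.] 0.0 (401, 171, 1, 1) 
 [[673.7000122070312, -170.0], [673.7000122070312, -170.0], [673.7000122070312, -170.0], [673.7000122070312, -170.0]]
stop max() iterable argument is empty
jaw [ 613.4 -141.8] [29.5 85. ] 89.16 (275, 120, 110, 39) 
 [[570.7999877929688, -155.89999389648438], [655.7000122070312, -157.1999969482422], [656.0999755859375, -127.69999694824219], [571.2000122070312, -126.4000015258789]]
19.175 [ 0.60538989 -0.19186338  0.15647146] [0.85697119 0.44061534 0.56366366] [[-0.008  0.012  1.   ]
 [ 0.002  1.    -0.012]
 [-1.     0.002 -0.008]]
delta [124.4  -0.3   3.6] rot [ 0.36 -0.45 -0.11]
```

View pics/w6.png

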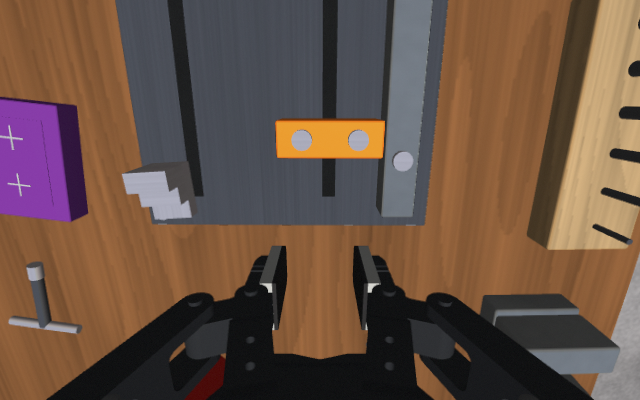

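The jaw's outer edge is at row 158 (y≈−156.5) and the tips are behind it with clearance to the step block (160,190) and fence. I descend.

Call:
servo_tool([
  [[40,0,3,0.3,-0.4,0,0.4],[80,0,3,0.3,-0.4,0,0.4],[110,0,3,0.3,-0.4,0,0.4],[124,0,3,0.3,-0.4,0,0.4],[124,0,3,0.3,-0.4,0,0.4]],
])

```text
t: 19.8
eef_pos: [0.6071, -0.1914, 0.0318]
orientation: [2.285, 1.567, 2.269]
wrist_force: [0.7, 0.2, -0.1]
gripper_width: 0.0342
```

```bash
python3 - <<'E'
from meas import *
o=manip.get_obs();print(o['t'],o['eef_pos'],o['wrist_force'],Rt(o).round(3))
E
```

```text
19.8 [ 0.60707277 -0.19141339  0.03181382] [ 0.73081729  0.23354918 -0.05705646] [[-0.002  0.016  1.   ]
 [ 0.003  1.    -0.016]
 [-1.     0.003 -0.002]]
```

Call:
servo_tool([
  [[0,9,0,0,0,0,0.4],[0,16,0,0,0,0,0.4],[0,21,0,0,0,0,0.4],[0,26,0,0,0,0,0.4],[0,33,0,0,0,0,0.4],[0,41,0,0,0,0,0.4],[0,49,0,0,0,0,0.4],[0,57,0,0,0,0,0.4],[0,65,0,0,0,0,0.4],[0,73,0,0,0,0,0.4],[0,81,0,0,0,0,0.4],[0,89,0,0,0,0,0.4],[0,97,0,0,0,0,0.4],[0,105,0,0,0,0,0.4],[0,113,0,0,0,0,0.4],[0,121,0,0,0,0,0.4],[0,129,0,0,0,0,0.4],[0,136,0,0,0,0,0.4],[0,142,0,0,0,0,0.4],[0,147,0,0,0,0,0.4]],
])

```text
t: 22.3
eef_pos: [0.6091, -0.044, 0.032]
orientation: [2.372, 1.567, 2.356]
wrist_force: [2.1, -3.5, -1.9]
gripper_width: 0.0335
```

```bash
python3 - <<'E'
from meas import *
o=manip.get_obs();print(o['t'],o['eef_pos'],o['wrist_force'],Rt(o).round(3))
cv2.imwrite('pics/s7.png',cv2.resize(cap('scene')['frame'][180:300,230:450],(800,436),interpolation=cv2.INTER_CUBIC))
E
```

```text
22.3 [ 0.60912418 -0.04397804  0.03201615] [ 2.10749777 -3.52749767 -1.90506248] [[-0.003  0.016  1.   ]
 [ 0.003  1.    -0.016]
 [-1.     0.003 -0.003]]
```

View pics/s7.png

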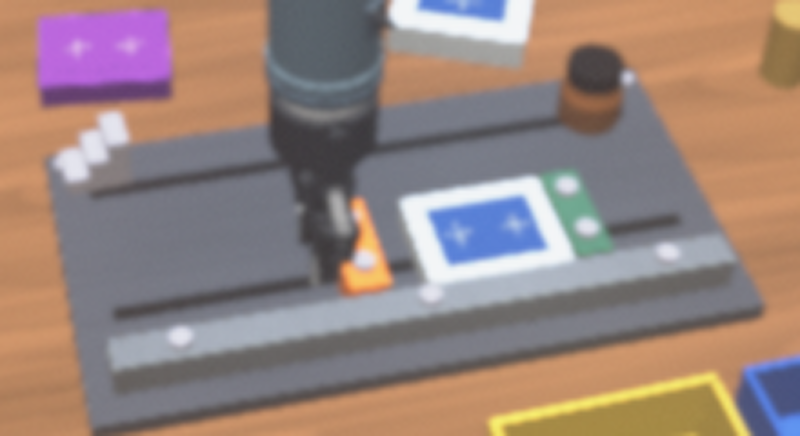

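The jaw slides with 3.5 N and has about 30 mm to go.

Call:
servo_tool([
  [[0,5,0,0,0,0,0.4],[0,10,0,0,0,0,0.4],[0,15,0,0,0,0,0.4],[0,19,0,0,0,0,0.4],[0,22,0,0,0,0,0.4],[0,24,0,0,0,0,0.4],[0,26,0,0,0,0,0.4],[0,28,0,0,0,0,0.4],[0,30,0,0,0,0,0.4]],
])

```text
t: 23.48
eef_pos: [0.6094, -0.0133, 0.0321]
orientation: [2.354, 1.566, 2.338]
wrist_force: [0.5, -3.8, -1.0]
gripper_width: 0.0338
```

Call:
servo_tool([
  [[0,1,0,0,0,0,0.4],[0,2,0,0,0,0,0.4],[0,3,0,0,0,0,0.4],[0,4,0,0,0,0,0.4]],
])

```text
t: 23.98
eef_pos: [0.6095, -0.0131, 0.0322]
orientation: [-2.537, 1.567, -2.552]
wrist_force: [0.1, -19.3, -2.7]
gripper_width: 0.0343
```

It stalls at 19 N with no travel, so jaw, blank and stop are solid. I back off and look.

Call:
servo_tool([
  [[0,-3,0,0,0,0,0.4],[0,-12,0,0,0,0,0.4],[0,-25,0,0,0,0,0.4],[-40,-25,0,0,0,0,0.4],[-90,-25,0,0,0,0,0.4],[-140,-25,0,0,0,0,0.4],[-190,0,0,0,0,0,0.4],[-220,30,0,0,0,0,0],[-220,30,0,0,0,0,0],[-220,30,0,0,0,0,0]],
])

```text
t: 25.22
eef_pos: [0.61, 0.0169, 0.251]
orientation: [-2.694, 1.565, -2.708]
wrist_force: [0.2, -0.3, -0.6]
gripper_width: 0.0002
```

```bash
python3 - <<'E'
from meas import *
c=cap('wrist','w8.png');meas(c)
o=manip.get_obs();print(o['t'],o['eef_pos'],o['wrist_force'])
cv2.imwrite('pics/w8c.png',cv2.resize(c['frame'][0:200,230:430],(800,600) if 0 else (600,600),interpolation=cv2.INTER_CUBIC))
s=cap('scene');cv2.imwrite('pics/s8.png',s['frame'])
P=cloud(c); h=P[...,2]
hs=h[40:110,300:345]; print('blank top z',np.nanmedian(hs),np.nanmin(hs),np.nanmax(hs))
E
```

```text
blue [616.7  82. ] [78.2 59.6] 89.2 (298, 76, 56, 75) 
 [[586.4000244140625, 43.29999923706055], [646.0, 42.5], [647.0999755859375, 120.69999694824219], [587.5, 121.5]]
blank [616.8  82.4] [108.7  89.3] 89.1 (284, 60, 85, 104) 
 [[571.2999877929688, 28.700000762939453], [660.5999755859375, 27.299999237060547], [662.2999877929688, 136.0], [573.0, 137.39999389648438]]
stop [617.9 151.8] [29.6 85.2] 89.11 (284, 27, 85, 33) 
 [[575.0999755859375, 137.6999969482422], [660.2999877929688, 136.39999389648438], [660.7000122070312, 165.89999389648438], [575.5999755859375, 167.1999969482422]]
jaw [615.7  12.7] [27.8 85. ] 89.2 (288, 166, 76, 25) 
 [[573.0, -0.6000000238418579], [658.0, -1.7999999523162842], [658.4000244140625, 26.0], [573.4000244140625, 27.200000762939453]]
25.275 [0.60980778 0.01671576 0.2503375 ] [ 0.15034058 -0.00191659 -0.11863436]
blank top z 0.043247848269017265 0.040161329076529785 0.054549846079016466
```

View pics/w8c.png

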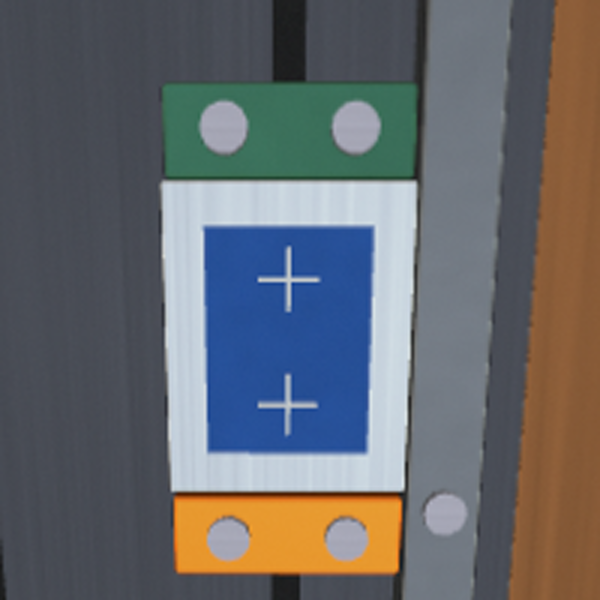

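View pics/s8.png

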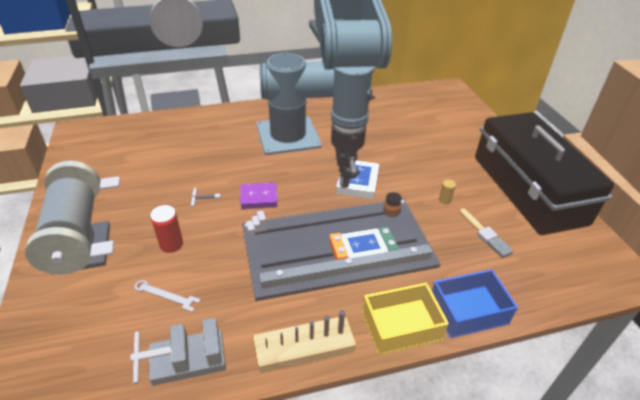

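```bash
python3 -c "
from rig import manip
print(manip.job_done())"
```

```text
the job is handed in; nothing more can be done
None
```

The blank is in its drilling position, trapped between the green stop and the orange jaw with its long side against the grey fence. The job is handed in, at about 25 s of the 54 s allowed. It was only pushed, never gripped or lifted.

**What I did:**
1. I pushed the small blue-marked blank square against the fence.
2. I pushed it along the fence until its end met the stop.
3. I pressed it lightly against the fence again.
4. I slid the jaw up until it stalled at 19 N, then backed the arm clear.

**Last checks:**

| Check | Result |
|---|---|
| Blank centre | about (616.8, 82) mm; home was worked out as (616, 81) mm |
| Angle | blank 89.1°, stop 89.1°, jaw 89.2°, so all are parallel within about 0.1° |
| Blank top height | 43 mm (18 mm plate + 25 mm blank), so it lies flat |
| Gaps | none visible at the stop, jaw or fence |
| Stop position | same place within about 1 mm, which is within measurement error |
| Other things | look unmoved in the final picture, by eye only |

One early measurement was poor: a straight-line fit of the fence edge from depth scattered by 7 mm. I used the plate corners instead, and they agreed with the stop and jaw positions. The fence contact was judged from the push force and the blank's position, because the pictures cannot show gaps under about 1 mm.

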